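Empty the tilt-out bin of a paddle-latched parts box

TASK

Open the grey parts box: pull up the recessed paddle handle in its lid to trip the latch, raise the lid while the paddle is still pulled, and swing it fully up so that it stands open. Then pull the tilt-out bin behind its front forward and over to its stop, so that all three steel nuts slide out into the tray in front. Leave the box open with the bin tipped out, and do not disturb the tin or the roll of masking tape.

Things in the scene. Friction and masses are not known exactly. Their poses are not given: they have to be found in the camera images.
- parts_box: Grey sheet-steel box with an aluminium lid, fixed to the bench, 220 (x) x 250 (y) mm, 155 mm high closed. Origin: centre of its underside, on the bench; x points from its front to its back, z up. 'Box (x, y, z)' below means mm in this frame, lid and bin closed.
- lid_hinge (a point): Middle of the lid's hinge line (along y) at the back, box (112, 0, 100). The lid is a pan of 3 mm sheet, 238 x 260 x 55 mm deep; closed, its front skirt (x = -120 to -117, z = 100 to 155) covers the bin's top and locks the bin.
- lid (a joint): Angle of the lid, rad: 0 closed, 1.55 at its stop (upright). A stiff friction hinge (0.6 N m): the lid stays at whatever angle it is left. Latched, it has 0.02 rad of play and gives only to the paddle; raise it past 0.15 rad before letting go of the paddle.
- dish (a point): Middle of the mouth of the finger space of the dish sunk in the lid, box (-72, 0, 155). Mouth: x = -100 to -46, y = -48 to 48; floor at z = 104; its front wall slopes in to x = -86 at the floor. Reach in here with a tool tilted about 40 deg, fingers pointing down and toward the back, and hook the fingertips about 7 mm behind the paddle's lip.
- paddle_hinge (a point): Middle of the paddle's hinge line (along y) at its rear edge, box (10, 0, 151). The plain steel paddle is a 56 (x) x 84 (y) x 4 mm plate, flush with the lid over the rear half of the dish; its free edge points to the front. It is sprung (2 to 3 N at the lip); the latch lets go at 0.4 rad, its stop is at 0.65 rad, lip then 35 mm up, 5 mm back.
- paddle_lip (a point): Middle of the underside of the down-turned lip (4 mm thick, 9 mm high) on the paddle's free front edge, box (-44, 0, 141), 37 mm above the dish floor; moves with paddle and lid. Pull it up and back round the paddle's hinge to the stop; lifting further (7 to 10 N) round the lid's hinge raises the lid.
- lid_rim (a point): Middle of the lower front rim of the lid's skirt, box (-118, 0, 100), 230 mm from the hinge line; moves with the lid. With the lid part-way up, a closed gripper in front, fingers pointing down and 20 deg toward the back, tips some 20 mm below and behind this point, can push the rim back and up round the hinge till the lid stands.
- bin (a joint): Angle of the tilt-out bin, rad: 0 upright, closed; 2.1 tipped forward on its stop, its smooth front panel then a chute sloping 30 deg down over the tray, ending 37 mm above the bench. It moves easily; past about 0.9 rad it falls forward by its own weight.
- bin_pivot (a point): Middle of the bin's pivot line (along y), at the foot of its front panel, box (-108, 0, 64). The panel is 150 mm wide, 3 mm thick and reaches 54 mm above the pivot; behind it the bin is 55 mm deep, its back wall 30 mm high.
- bin_lip (a point): Middle of the bin's top front lip (rolled edge, 6 mm thick), box (-108, 0, 118); moves with the bin. With the lid open, reach in behind it from above, tips some 20 mm below it, and draw it forward and down round the pivot.
- nut_1: One of three equal steel hexagon nuts, 28 mm across flats, 14 mm high, about 60 g; lies in the bin at the start, hidden by the lid. Origin: centre of its underside.
- nut_2: One of three equal steel hexagon nuts, 28 mm across flats, 14 mm high, about 60 g; lies in the bin at the start, hidden by the lid. Origin: centre of its underside.
- nut_3: One of three equal steel hexagon nuts, 28 mm across flats, 14 mm high, about 60 g; lies in the bin at the start, hidden by the lid. Origin: centre of its underside.
- tray: Loose shallow steel tray, 154 (x) x 244 (y) mm, rim 14 mm high, flat on the bench close in front of the box; the tipped bin's lip ends over it, 37 mm above the bench. Origin: centre of its underside.
- tin: Bystander: closed metal tin with a printed paper label, 75 mm across, 110 mm high, stands beside the box. Origin: centre of its underside. Must not be moved.
- masking_tape: Bystander: roll of masking tape, 96 mm across, 25 mm high, lies beside the box on the other side. Origin: centre of its underside. Must not be moved.

How it is judged:
By the outcome, as a careful person would: the job done as asked, in the order asked, and still so for the second after the job is handed in, with the robot touching nothing.
It also fails if it takes over 64 s, if anything falls off the work surface, if the arm or the gripper's body presses on something with over 40 N, if the wrist force passes 120 N, or if a joint passes its speed limit or range.

ROBOT

A 6-joint arm with a two-finger parallel gripper is mounted at the origin on a cart in front of the work surface, level with it; the furniture and walls round the work are solid. World frame = base frame: x ahead of the robot, y to its left, z up, the work surface at z = 0. Lengths are in m, angles in rad, forces in N, time in s.
With the tool pointing down it reaches from about 0.25 to 0.725 m from the base axis. Payload 4 kg.
Tool frame: the origin (TCP) lies midway between the tips of the shut fingers; the grasp point (between the pads) lies 19 mm behind it (bot.grasp_offset is the distance from the TCP to the grasp point, in m); z points along the fingers, y is the direction in which the jaws open and shut (so a half turn about z gives the same grasp; the last joint's range is limited). The gripper opens to 85 mm and grips with 20 to 120 N. Pads are 22 mm wide; open, the fingers measure 114 mm over their backs; the gripper's body (76 mm by 85 mm) begins 54 mm behind the grasp point. The pads swing forward as they close: fully open they stand 13 mm farther back than shut.
Start: joints at [1.149, 0.241, 0.005, 1.335, 0, 1.571], TCP at [0.205, 0.456, 0.231] pointing down, gripper open.
Joint ranges: [-2.72, 2.72], [-1.05, 1.87], [-1.09, 1.28], [-1.99, 2.15], [-1.42, 1.44], [-3.14, 3.14]. Speed limits (rad/s): [2.79, 2.79, 3.14, 3.14, 3.14, 3.14].

INTERFACE

Orientations are given as a unit quaternion [x, y, z, w].
In Python, from workcell import sensors, optics, bot gives the robot as it stands.
- The arm moves only by the tool apply_moves, never from a script. Its argument "plan" is one flat list of numbers, 6 for each row, row after row: the shift along the tool's x, y, z in m, then the turn, a rotation vector about the tool's x, y, z in rad. In form: [tx, ty, tz, ax, ay, az, tx, ty, tz, ax, ay, az, ...]. A call has 1 to 12 rows; each row is the pose to reach, as a shift and turn from the pose commanded when the call began, along the tool's axes at that moment; what a row does not reach only later rows make up. A row lasts 1/12 s, in which the tool goes at most 41.7 mm and 7.16 degrees, less where a joint would pass 70% of its speed; a pose out of reach is approached as far as the arm can. A call with a gripper value outside its range is refused whole. "grip" is the finger opening in m, from 0 to 0.0854, set as the call begins (left out, the last holds). The fingers move at their own pace and stop on an object; the grip force is fixed at half the most. Time passes only in rows, so rows that repeat a pose let the fingers close. It gives the time, the measured TCP pose, the force and the opening at its end, in the units of the state.
- sensors.get_obs(): the state, without advancing time (a new reading comes with each control period).
- optics.camera(name): name is "side" or "top" or "wrist"; returns a dict with "pixels" (400x640x3 uint8, red, green, blue), "fx", "fy", "cx", "cy" (pixels), "k1" (the pictures are not rectified: a ray, as slopes to the right and down, at radius r is drawn at 1 + k1 r^2 times it, then the intrinsics apply), "pose" (4x4, takes a point from camera to world coordinates); the wrist camera has in their place "tool_from_camera" (4x4, takes a point from camera to tool coordinates, whose origin is the TCP and whose axes are the flange's). Camera axes: x right, y up, looking along -z (the intrinsics and any distortion apply to the point x, -y, -z); pixel columns grow to the right and rows downward; lengths in m; the calibration is good to about 2 mm. A picture is of the moment at which its call begins: read the wrist's pose just before it. There is no depth.
- bot.job_done(): hands the job in, once; it reports no verdict.
The state is a dict: "clock": time; "joint_pos": joint angles; "joint_vel": joint speeds; "tau": joint torques, N m; "eef_pos": TCP position; "tool_rot": TCP orientation; "ft_force": force on the tool from outside, world axes, zero at the start; "ft_torque": the same for the moment, N m; "grip_width": finger opening in m.
Only numpy, scipy, OpenCV 4.12 (cv2) and the standard library are available. Lean on these libraries where they do the work, as an engineer would, in place of code of your own. Each camera call takes 0.05 s, during which the arm holds its last target.

## Working session

There is one attempt and no reset: what is moved stays moved. The work goes in short steps, Python scripts to look and compute and a tool call to move; the robot and the scene stay as the last step left them, time stands still between calls to the robot, and variables do not carry over. Pictures are saved under pics/ and viewed, and the job is handed in when it is done.

Besides the shell and the picture viewer there is one more tool, called as name(argument=value, ...) on one line, values as JSON. apply_moves: Moves the arm, as the interface text tells. Its arguments: {"type":"object","properties":{"plan":{"type":"array","items":{"type":"number"}},"grip":{"type":"number"}},"required":["plan"]}

```bash
ls; mkdir -p pics
python3 - <<'E'
from workcell import sensors, optics, bot
import cv2
print(sensors.get_obs())
for n in ["side","top","wrist"]:
    c=optics.camera(n); cv2.imwrite(f"pics/{n}0.png",c["pixels"][:,:,::-1])
    print(n,{k:v for k,v in c.items() if k!="pixels"})
E
```

```text
pics
{'clock': 0.0, 'joint_pos': array([1.14900095e+00, 2.41382615e-01, 3.70436121e-03, 1.33520868e+00,
       9.04642412e-06, 1.57078583e+00]), 'joint_vel': array([-0.00030323,  0.00039563, -0.00029116,  0.00052935,  0.00079436,
       -0.00072927]), 'tau': array([-2.44581970e-04, -3.72313857e+01,  2.52407992e+01,  1.69172109e-02,
       -1.76356471e-04, -8.43232577e-07]), 'eef_pos': array([0.20443285, 0.45559001, 0.23042055]), 'tool_rot': array([ 2.09332545e-01,  9.77843951e-01, -1.02119507e-03, -2.23249867e-04]), 'ft_force': array([ 0.41103913, -0.11270006,  0.44621708]), 'ft_torque': array([-0.03497275,  0.01567555, -0.06897689]), 'grip_width': 0.08569100237243818}
side {'fx': 470.9070353095831, 'fy': 470.9070353095831, 'cx': 317.7456914947303, 'cy': 200.46128566722817, 'k1': -0.08555319060530295, 'pose': array([[ 0.93998077,  0.18679587, -0.28555815,  0.31028475],
       [-0.3406897 ,  0.46679443, -0.81610875, -0.70299938],
       [-0.01914879,  0.86441325,  0.50241722,  0.63081567],
       [ 0.        ,  0.        ,  0.        ,  1.        ]])}
top {'fx': 494.66414319620577, 'f
[... 158 characters left out ...]
 0.37795143],
       [-0.99892431, -0.04571711,  0.00775734,  0.08882178],
       [-0.00174506,  0.20423414,  0.97892051,  1.21873996],
       [ 0.        ,  0.        ,  0.        ,  1.        ]])}
wrist {'fx': 293.50938994252766, 'fy': 293.50938994252766, 'cx': 317.60544146132725, 'cy': 195.31374260739676, 'k1': 0.0029484888098467157, 'tool_from_camera': array([[-2.13978057e-04,  9.57930795e-01,  2.86999210e-01,
         7.32381610e-02],
       [ 9.99999909e-01,  9.88930733e-05,  4.15490054e-04,
         1.07098693e-04],
       [ 3.69628484e-04,  2.86999273e-01, -9.57930729e-01,
        -1.43137546e-01],
       [ 0.00000000e+00,  0.00000000e+00,  0.00000000e+00,
         1.00000000e+00]])}
```

View pics/side0.png

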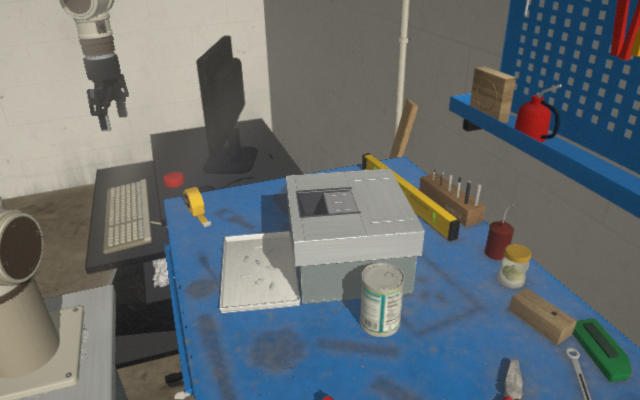

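View pics/top0.png

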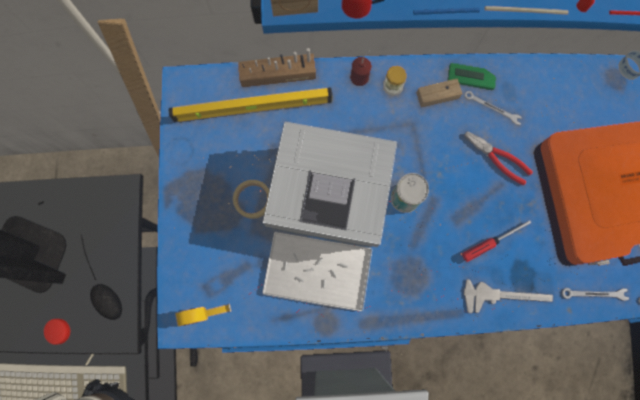

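View pics/wrist0.png

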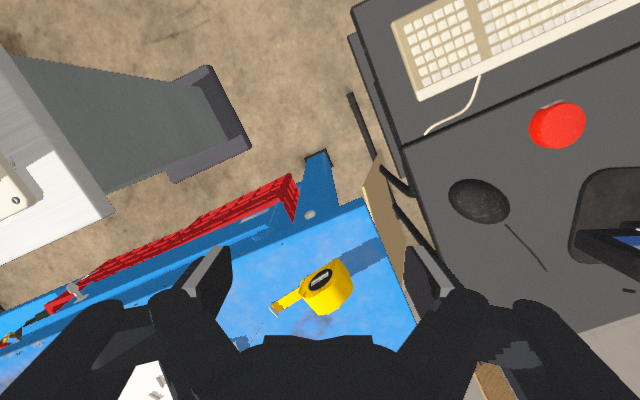

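The side and top views show the box with its dish facing the robot, the tray in front, the tin on the −y side at top (410,192) and the tape on the +y side at (252,199). Next, enlarged crops for the corners.

Run:
```python
import cv2
a=cv2.imread("pics/top0.png")[110:315,225:435]; cv2.imwrite("pics/topc.png",cv2.resize(a,None,fx=2.9,fy=2.9,interpolation=cv2.INTER_CUBIC))
a=cv2.imread("pics/side0.png")[160:345,215:435]; cv2.imwrite("pics/sidec.png",cv2.resize(a,None,fx=3,fy=3,interpolation=cv2.INTER_CUBIC))
```

```text
(no output)
```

View pics/topc.png

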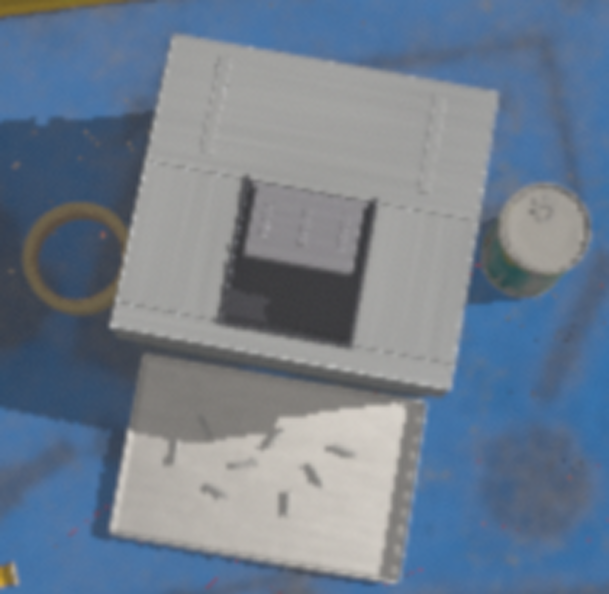

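View pics/sidec.png

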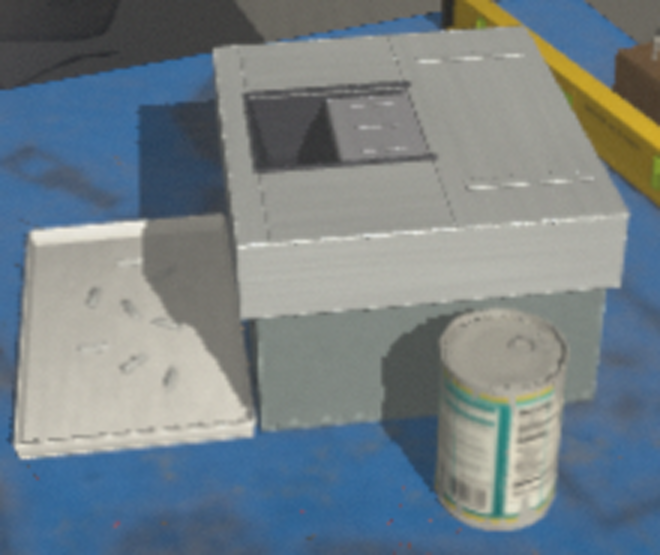

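```bash
cat > h.py <<'E'
import numpy as np, cv2
from scipy.spatial.transform import Rotation as R
def proj(c,P,pose=None):
    T=c["pose"] if pose is None else pose
    p=(np.atleast_2d(P)-T[:3,3])@T[:3,:3]
    s=np.c_[p[:,0]/-p[:,2],-p[:,1]/-p[:,2]]
    s=s*(1+c["k1"]*(s**2).sum(1,keepdims=True))
    return s*[c["fx"],c["fy"]]+[c["cx"],c["cy"]]
def ray(c,px):
    d=(np.array(px)-[c["cx"],c["cy"]])/[c["fx"],c["fy"]]; s=d.copy()
    for _ in range(20): s=d/(1+c["k1"]*(s@s))
    return c["pose"][:3,3], c["pose"][:3,:3]@np.array([s[0],-s[1],-1])
def atz(c,px,z):
    o,d=ray(c,px); return o+d*(z-o[2])/d[2]
E
cat > fit.py <<'E'
from h import *
from workcell import optics
from scipy.optimize import least_squares
C={n:optics.camera(n) for n in("top","side")}
t=lambda x,y:(x/2.9+225-.33,y/2.9+110-.33)
s=lambda x,y:(x/3+215-.33,y/3+160-.33)
obs=[("top",(118,130,155),t(172,36)),("top",(118,-130,155),t(498,92)),("top",(-120,130,155),t(112,327)),
("side",(-120,130,155),s(214,48)),("side",(118,130,155),s(530,28)),("side",(118,-130,155),s(628,214)),("side",(-120,-130,155),s(238,246)),
("side",(-120,-130,100),s(240,316)),("side",(118,-130,100),s(622,290)),("side",(-110,-125,0),s(262,430))]
def W(p,P):
    P=np.array(P)/1000; c,si=np.cos(p[2]),np.sin(p[2])
    return np.array([p[0]+c*P[0]-si*P[1],p[1]+si*P[0]+c*P[1],P[2]])
f=lambda p:np.concatenate([proj(C[n],W(p,P))[0]-q for n,P,q in obs])
r=least_squares(f,[.45,.1,0],loss="soft_l1"); print(r.x,np.degrees(r.x[2])); print(f(r.x).reshape(-1,2).round(1))
p=r.x
for nm,q in [("lip",(-44,0,141)),("dish",(-72,0,155)),("hinge",(112,0,100)),("bin",(-108,0,118))]: print(nm,W(p,q).round(4))
print("tin top",atz(C["top"],t(545,228),.11),"tape",atz(C["top"],t(75,258),.02))
img={n:C[n]["pixels"][:,:,::-1].copy() for n in C}
for n in C:
    for P in [(-100,48,155),(-100,-48,155),(-46,-42,155),(-46,42,155),(10,42,153),(10,-42,153),(-120,-130,155),(-120,-130,100),(118,130,155)]:
        u=proj(C[n],W(p,P))[0]; cv2.circle(img[n],tuple(int(round(v*8)) for v in u),8,(0,0,255),-1,shift=3)
cv2.imwrite("pics/fit.png",np.hstack([cv2.resize(img["top"][120:260,250:410],None,fx=2.5,fy=2.5),cv2.resize(img["side"][160:300,275:435],None,fx=2.5,fy=2.5)]))
E
python3 fit.py
```

```text
[ 0.64020356  0.05133896 -0.23773846] -13.62141050959125
[[ 1.3 -0.8]
 [ 1.3  0.6]
 [-0.4  0.1]
 [-0.2 -1.4]
 [-1.1 -1.7]
 [ 0.9 -0.8]
 [-0.6 -0.9]
 [ 0.1  0.6]
 [ 0.1 -1.6]
 [ 0.1  1.4]]
lip [0.5974 0.0617 0.141 ]
dish [0.5702 0.0683 0.155 ]
hinge [0.7491 0.025  0.1   ]
bin [0.5352 0.0768 0.118 ]
tin top [ 0.6254166  -0.13639675  0.11      ] tape [0.63797001 0.25023625 0.02      ]
```

View pics/fit.png

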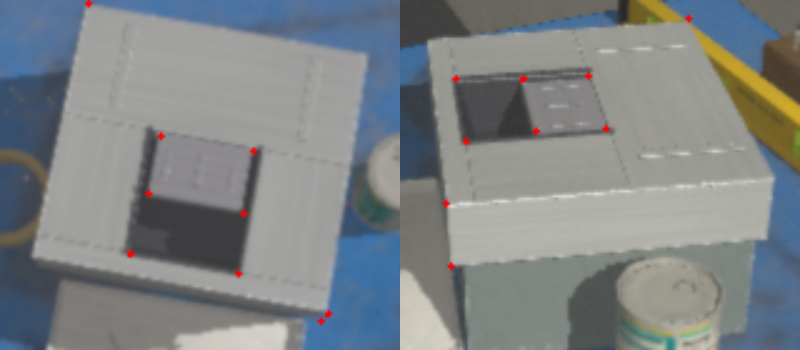

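```bash
cat > g.py <<'E'
# usage: python3 g.py x y z tilt_deg [n]   (box mm, tool B: x toward front/down)
import sys
from h import *
from workcell import sensors, bot
BX=np.array([0.6402,0.0513]); YAW=-0.2377
Rb=R.from_euler("z",YAW)
def pose(x,y,z,t):
    t=np.radians(t)
    zt=np.array([np.sin(t),0,-np.cos(t)]); yt=np.array([0,1,0]); xt=np.cross(yt,zt)
    return Rb.apply(np.array([x,y,z])/1000)+[*BX,0], Rb*R.from_matrix(np.c_[xt,yt,zt])
def tobox(o):
    p=Rb.inv().apply(o["eef_pos"]-[*BX,0])*1000
    zt=Rb.inv().apply(R.from_quat(o["tool_rot"]).apply([0,0,1]))
    return p.round(1), np.degrees(np.arctan2(zt[0],-zt[2])).round(1), zt.round(3)
if __name__=="__main__":
    o=sensors.get_obs()
    print("t",round(o["clock"],2),"box",*tobox(o),"F",Rb.inv().apply(o["ft_force"]).round(1),"q",o["joint_pos"].round(3),o["grip_width"].round(4))
    Rc=R.from_quat(o["tool_rot"])
    if len(sys.argv)>4:
        p,r=pose(*map(float,sys.argv[1:5]))
        d=Rc.inv().apply(p-o["eef_pos"]); w=(Rc.inv()*r).as_rotvec()
        print("row",[*d.round(4),*w.round(4)],"rows>=",np.linalg.norm(d)/.0417,np.degrees(np.linalg.norm(w))/7.16)
E
python3 g.py -150 0 300 0; python3 g.py -200 0 300 40; python3 -c "
from workcell import bot
print([a for a in dir(bot) if a[0]!='_'])"
```

```text
['Unreachable', 'grasp_offset', 'job_done']Traceback (most recent call last):
  File "g.py", line 17, in <module>
    print("t",round(o["clock"],2),"box",*tobox(o),"F",Rb.inv().apply(o["ft_force"]).round(1),"q",o["joint_pos"].round(3),o["grip_width"].round(4))
                                                                                                                         ^^^^^^^^^^^^^^^^^^^^^
AttributeError: 'float' object has no attribute 'round'
Traceback (most recent call last):
  File "g.py", line 17, in <module>
    print("t",round(o["clock"],2),"box",*tobox(o),"F",Rb.inv().apply(o["ft_force"]).round(1),"q",o["joint_pos"].round(3),o["grip_width"].round(4))
                                                                                                                         ^^^^^^^^^^^^^^^^^^^^^
AttributeError: 'float' object has no attribute 'round'
```

```bash
sed -i 's/o\["grip_width"\].round(4)/round(o["grip_width"],4)/' g.py; python3 g.py -200 0 320 0; python3 g.py -200 0 320 40
```

```text
t 0.25 box [-518.6  290.6  230.9] -0.0 [-0.    -0.001 -1.   ] F [ 0.5 -1.2  0.3] q [ 1.149  0.241  0.004  1.335 -0.     1.571] 0.0861
row [np.float64(-0.3665), np.float64(-0.2275), np.float64(-0.0889), np.float64(-0.0011), np.float64(-0.0001), np.float64(-0.1841)] rows>= 10.561065297090416 1.4730656181210051
t 0.25 box [-518.6  290.6  230.9] -0.0 [-0.    -0.001 -1.   ] F [ 0.5 -1.2  0.3] q [ 1.149  0.241  0.004  1.335 -0.     1.571] 0.0861
row [np.float64(-0.3665), np.float64(-0.2275), np.float64(-0.0889), np.float64(-0.0653), np.float64(-0.6962), np.float64(-0.1762)] rows>= 10.561065297090416 5.770507579874618
```

apply_moves(plan=[-0.3665,-0.2275,-0.089,0,0,-0.184,-0.3665,-0.2275,-0.089,0,0,-0.184,-0.3665,-0.2275,-0.089,0,0,-0.184,-0.3665,-0.2275,-0.089,0,0,-0.184,-0.3665,-0.2275,-0.089,0,0,-0.184,-0.3665,-0.2275,-0.089,0,0,-0.184,-0.3665,-0.2275,-0.089,0,0,-0.184,-0.3665,-0.2275,-0.089,0,0,-0.184,-0.3665,-0.2275,-0.089,0,0,-0.184,-0.3665,-0.2275,-0.089,0,0,-0.184,-0.3665,-0.2275,-0.089,0,0,-0.184,-0.3665,-0.2275,-0.089,0,0,-0.184], grip=0)

```text
clock: 1.25
eef_pos: [0.4487, 0.0948, 0.3211]
tool_rot: [0.122, 0.993, -0.0, 0.001]
ft_force: [0.4, 1.3, 0.2]
grip_width: 0.0001
```

```bash
python3 g.py -200 0 320 40;python3 g.py -65 0 170 40
```

```text
t 1.25 box [-196.4   -2.8  321.1] 0.2 [ 0.003 -0.    -1.   ] F [0.  1.4 0.2] q [ 0.209  0.134  0.105  1.539 -0.002  0.454] 0.0001
row [np.float64(0.0037), np.float64(0.0028), np.float64(0.0011), np.float64(-0.0028), np.float64(-0.6951), np.float64(-0.0063)] rows>= 0.11311670036532498 5.562568257066448
t 1.25 box [-196.4   -2.8  321.1] 0.2 [ 0.003 -0.    -1.   ] F [0.  1.4 0.2] q [ 0.209  0.134  0.105  1.539 -0.002  0.454] 0.0001
row [np.float64(-0.1309), np.float64(0.0037), np.float64(0.1515), np.float64(-0.0028), np.float64(-0.6951), np.float64(-0.0063)] rows>= 4.801825996515001 5.562568257066448
```

```bash
python3 g.py -114 0 212 32
```

```text
t 1.25 box [-196.4   -2.8  321.1] 0.2 [ 0.003 -0.    -1.   ] F [0.  1.4 0.2] q [ 0.209  0.134  0.105  1.539 -0.002  0.454] 0.0001
row [np.float64(-0.082), np.float64(0.0034), np.float64(0.1094), np.float64(-0.0023), np.float64(-0.5555), np.float64(-0.0065)] rows>= 3.278797153197748 4.445318399296322
```

apply_moves(plan=[-0.086,0,0.108,0,-0.558,0,-0.086,0,0.108,0,-0.558,0,-0.086,0,0.108,0,-0.558,0,-0.086,0,0.108,0,-0.558,0,-0.086,0,0.108,0,-0.558,0,-0.086,0,0.108,0,-0.558,0,-0.086,0,0.108,0,-0.558,0,-0.086,0,0.108,0,-0.558,0])

```text
clock: 1.92
eef_pos: [0.5292, 0.0792, 0.2126]
tool_rot: [0.113, 0.955, -0.032, 0.273]
ft_force: [-0.1, 0.3, -0.3]
grip_width: -0.0001
```

```bash
python3 g.py -55 0 118 32
python3 - <<'E'
from workcell import optics
import cv2
cv2.imwrite("pics/w1.png",optics.camera("wrist")["pixels"][:,:,::-1])
cv2.imwrite("pics/s1.png",cv2.resize(optics.camera("side")["pixels"][100:320,200:460,::-1],None,fx=3,fy=2.7))
E
```

```text
t 1.92 box [-114.4    1.   212.6] 32.0 [ 0.529  0.001 -0.848] F [-0.2  0.3 -0.3] q [ 0.303 -0.015 -0.498  0.597 -0.275  0.47 ] -0.0001
row [np.float64(-0.0003), np.float64(-0.0011), np.float64(0.1117), np.float64(0.0012), np.float64(-0.0008), np.float64(0.0007)] rows>= 2.6793085014560134 0.01307642489732338
```

View pics/w1.png

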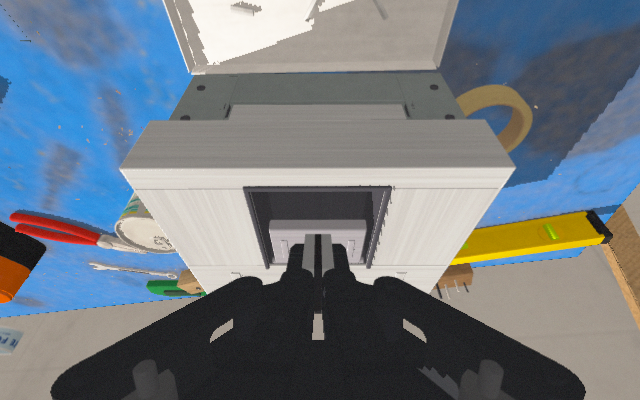

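View pics/s1.png

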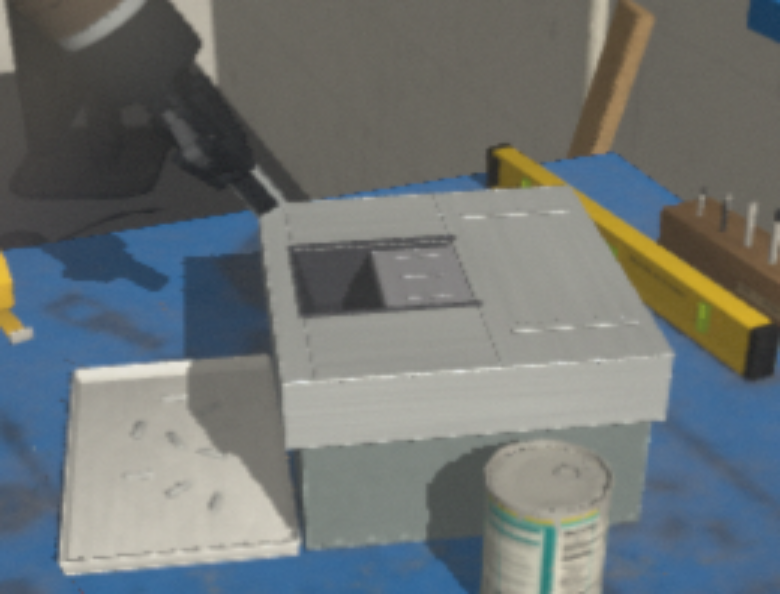

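```bash
cat > wp.py <<'E'
from g import *
from workcell import optics
o=sensors.get_obs(); c=optics.camera("wrist")
T=np.eye(4);T[:3,:3]=R.from_quat(o["tool_rot"]).as_matrix();T[:3,3]=o["eef_pos"]
T=T@c["tool_from_camera"]
for P in [(-120,130,155),(-120,-130,155),(-100,48,155),(-100,-48,155),(-120,130,100),(-120,-130,100),(-46,42,153),(-46,-42,153)]:
    print(P,proj(c,Rb.apply(np.array(P)/1000)+[*BX,0],T)[0].round(1))
E
python3 wp.py; python3 -c "
import cv2
a=cv2.imread('pics/w1.png')[110:260,100:530];cv2.imwrite('pics/w1c.png',cv2.resize(a,None,fx=1.85,fy=1.85,interpolation=cv2.INTER_CUBIC))"
```

```text
(-120, 130, 155) [514.2 162.4]
(-120, -130, 155) [115.  162.9]
(-100, 48, 155) [383.2 183.7]
(-100, -48, 155) [246.8 183.9]
(-120, 130, 100) [482.8 114.2]
(-120, -130, 100) [147.1 114.6]
(-46, 42, 153) [365.1 225.9]
(-46, -42, 153) [265.8 226. ]
```

View pics/w1c.png

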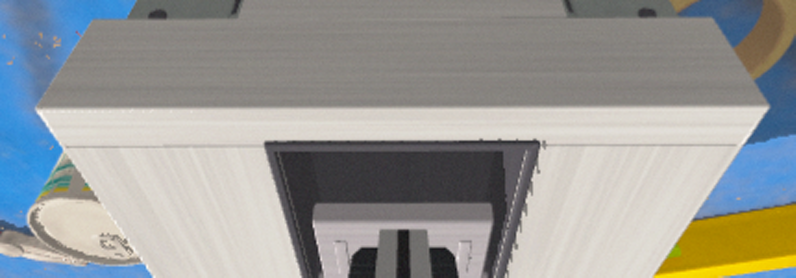

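```bash
sed -i 's/^for P in \[/for P in [(-46,42,141),(-46,-42,141),/' wp.py
cat >> wp.py <<'E'
t=lambda x,y:np.array([x/1.85+100-.25,y/1.85+110-.25])
O=[((-120,-130,155),t(36,108)),((-120,130,155),t(768,106)),((-120,-130,100),t(93,20)),((-120,130,100),t(713,19)),((-46,-42,141),t(314,206)),((-46,42,141),t(493,206))]
from scipy.optimize import least_squares
def f(d):
    rr=R.from_euler("z",d[2])
    return np.concatenate([proj(c,Rb.apply(rr.apply(np.array(P)/1000))+[BX[0]+d[0],BX[1]+d[1],d[3]],T)[0]-q for P,q in O])
r=least_squares(f,[0,0,0,0]);print(r.x.round(4),f(r.x).reshape(-1,2).round(1))
E
python3 wp.py
```

```text
(-46, 42, 141) [363.7 214.4]
(-46, -42, 141) [267.5 214.6]
(-120, 130, 155) [514.5 162.1]
(-120, -130, 155) [115.1 162.7]
(-100, 48, 155) [383.4 183.4]
(-100, -48, 155) [246.9 183.6]
(-120, 130, 100) [483.  113.9]
(-120, -130, 100) [147.2 114.4]
(-46, 42, 153) [365.2 225.7]
(-46, -42, 153) [265.9 225.9]
[0.004  0.0008 0.0009 0.0025] [[-0.3  1.4]
 [ 1.1  1.6]
 [ 0.2 -0.1]
 [-0.7 -0.3]
 [ 0.2 -1.7]
 [-0.7 -1.9]]
```

```bash
sed -i 's/BX=np.array.*/BX=np.array([0.6427,0.0513])/' g.py; python3 g.py -57 0 119 32
```

```text
Traceback (most recent call last):
  File "g.py", line 6, in <module>
    Rb=R.from_euler("z",YAW)
                        ^^^
NameError: name 'YAW' is not defined
```

```bash
sed -i 's/BX=np.array.*/BX=np.array([0.6427,0.0513]); YAW=-0.2377/' g.py; python3 g.py -57 0 119 32
```

```text
t 2.12 box [-114.5    0.7  214.5] 32.1 [ 0.532  0.002 -0.847] F [ 0.2 -0.8  0.1] q [ 0.301 -0.014 -0.493  0.597 -0.275  0.47 ] 0.0004
row [np.float64(0.0021), np.float64(-0.0009), np.float64(0.1115), np.float64(0.0017), np.float64(0.0024), np.float64(-0.0013)] rows>= 2.674186798243197 0.02581660638941102
```

apply_moves(plan=[0.001,0,0.02,0,0,0,0.001,0,0.04,0,0,0,0.001,0,0.055,0,0,0,0.001,0,0.07,0,0,0,0.001,0,0.08,0,0,0,0.001,0,0.09,0,0,0,0.001,0,0.097,0,0,0,0.001,0,0.104,0,0,0,0.001,0,0.11,0,0,0,0.001,0,0.11,0,0,0])

```text
clock: 2.95
eef_pos: [0.5854, 0.0646, 0.1176]
tool_rot: [0.114, 0.955, -0.033, 0.273]
ft_force: [0.0, -0.2, 0.3]
grip_width: 0.0001
```

```bash
python3 g.py -45 0 118 32;python3 - <<'E'
from workcell import optics
import cv2
cv2.imwrite("pics/w2.png",optics.camera("wrist")["pixels"][:,:,::-1])
cv2.imwrite("pics/s2.png",cv2.resize(optics.camera("side")["pixels"][100:300,240:440,::-1],None,fx=3,fy=3))
E
```

```text
t 2.95 box [-58.8  -0.6 117.6] 31.9 [ 0.529 -0.001 -0.849] F [ 0.1 -0.1  0.3] q [ 0.234  0.203 -0.543  0.318 -0.243  0.409] 0.0001
row [np.float64(-0.012), np.float64(0.0006), np.float64(0.007), np.float64(-0.0005), np.float64(-0.0014), np.float64(-0.0001)] rows>= 0.33241266666554664 0.012113226009295309
```

View pics/w2.png

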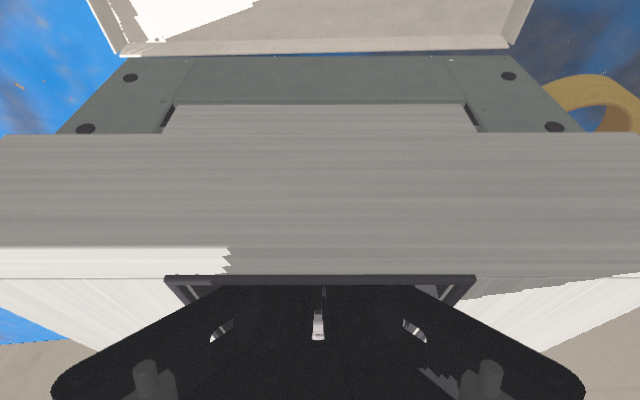

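View pics/s2.png

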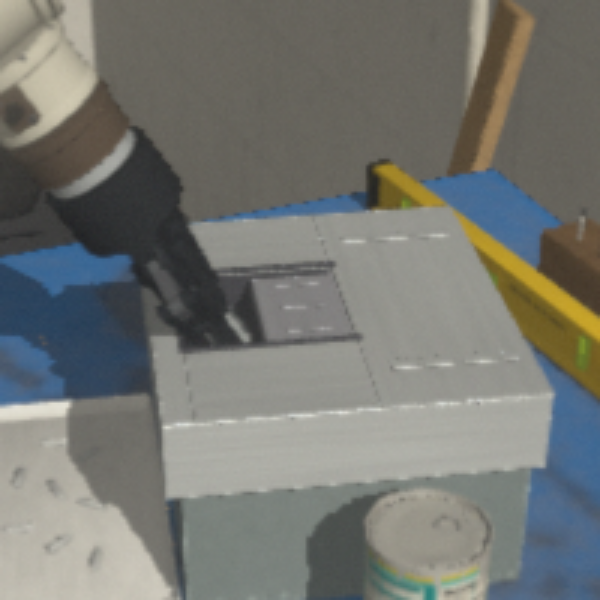

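apply_moves(plan=[-0.006,0,0.0037,0,0,0,-0.0095,0,0.006,0,0,0,-0.0125,0,0.0078,0,0,0,-0.0125,0,0.0078,0,0,0])

```text
clock: 3.38
eef_pos: [0.5977, 0.0617, 0.1168]
tool_rot: [0.113, 0.955, -0.032, 0.271]
ft_force: [-5.3, 1.9, -0.0]
grip_width: 0.0002
```

```bash
python3 g.py -44 0 130 33;python3 g.py -40 0 153 40
```

```text
t 3.38 box [-46.2  -0.5 116.8] 31.7 [ 0.525  0.    -0.851] F [-5.6  0.6 -0. ] q [ 0.22   0.225 -0.514  0.326 -0.234  0.396] 0.0002
row [np.float64(-0.0088), np.float64(0.0005), np.float64(-0.0101), np.float64(0.0003), np.float64(-0.0232), np.float64(0.0015)] rows>= 0.3204577379957773 0.18593607851637273
t 3.38 box [-46.2  -0.5 116.8] 31.7 [ 0.525  0.    -0.851] F [-5.6  0.6 -0. ] q [ 0.22   0.225 -0.514  0.326 -0.234  0.396] 0.0002
row [np.float64(-0.0242), np.float64(0.0005), np.float64(-0.0276), np.float64(0.0004), np.float64(-0.1454), np.float64(0.0015)] rows>= 0.8801542363743837 1.1632328570008001
```

apply_moves(plan=[-0.005,0,-0.007,0,-0.03,0,-0.0099,0,-0.0139,0,-0.06,0,-0.0132,0,-0.0168,0,-0.08,0,-0.0165,0,-0.0196,0,-0.1,0,-0.02,0,-0.022,0,-0.115,0,-0.023,0,-0.024,0,-0.13,0,-0.023,0,-0.024,0,-0.13,0])

```text
clock: 3.97
eef_pos: [0.6047, 0.0601, 0.15]
tool_rot: [0.111, 0.935, -0.04, 0.334]
ft_force: [-5.9, 1.6, -1.0]
grip_width: -0.0002
```

```bash
python3 g.py ;python3 - <<'E'
from workcell import optics
import cv2
cv2.imwrite("pics/s3.png",cv2.resize(optics.camera("side")["pixels"][100:300,240:440,::-1],None,fx=3,fy=3))
E
```

```text
t 3.97 box [-39.   -0.4 150. ] 39.3 [ 0.633  0.001 -0.774] F [-6.1  0.1 -1. ] q [ 0.247  0.161 -0.587  0.196 -0.299  0.385] -0.0002
```

View pics/s3.png

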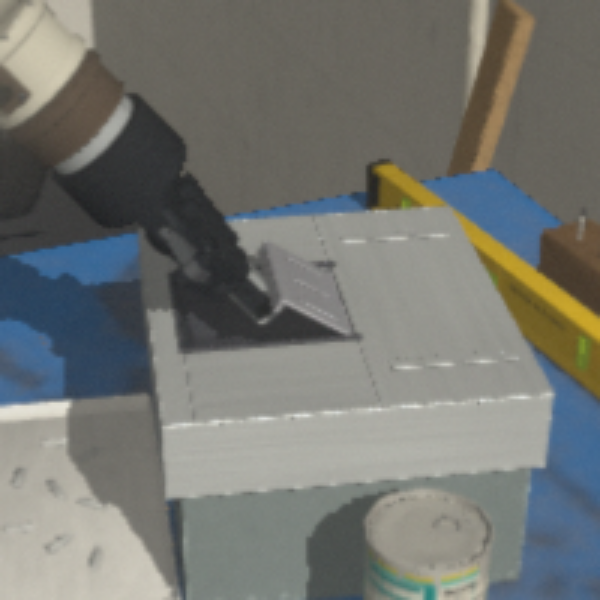

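Run:
```python
import numpy as np
rx,rz=-151,50
for t in [.05,.1,.15,.2,.25,.3,.35,.4,.5,.6,.7]:
    dx=rx*np.cos(t)+rz*np.sin(t)-rx; dz=-rx*np.sin(t)+rz*np.cos(t)-rz
    print(t,round(dx,1),round(dz,1),"tool",round(-(.774*dx+.633*dz)/1000,4),round((.633*dx-.774*dz)/1000,4))
```

```text
0.05 2.7 7.5 tool -0.0068 -0.0041
0.1 5.7 14.8 tool -0.0138 -0.0078
0.15 9.2 22.0 tool -0.021 -0.0112
0.2 12.9 29.0 tool -0.0284 -0.0143
0.25 17.1 35.8 tool -0.0359 -0.0169
0.3 21.5 42.4 tool -0.0435 -0.0192
0.35 26.3 48.7 tool -0.0512 -0.0211
0.4 31.4 54.9 tool -0.059 -0.0226
0.5 42.5 66.3 tool -0.0748 -0.0244
0.6 54.6 76.5 tool -0.0907 -0.0247
0.7 67.7 85.5 tool -0.1065 -0.0233
```

apply_moves(plan=[-0.007,0,-0.004,0,0.03,0,-0.0108,0,-0.0065,0,0.06,0,-0.0144,0,-0.0085,0,0.08,0,-0.0168,0,-0.0095,0,0.1,0,-0.0205,0,-0.0115,0,0.125,0,-0.024,0,-0.013,0,0.15,0,-0.0278,0,-0.0147,0,0.175,0,-0.0314,0,-0.0163,0,0.2,0,-0.0314,0,-0.0163,0,0.2,0])

```text
clock: 4.77
eef_pos: [0.6187, 0.056, 0.1822]
tool_rot: [0.115, 0.964, -0.029, 0.237]
ft_force: [-6.5, 0.3, -1.5]
grip_width: 0.0002
```

```bash
python3 g.py ;python3 - <<'E'
from workcell import optics
import cv2
cv2.imwrite("pics/s4.png",cv2.resize(optics.camera("side")["pixels"][100:300,240:440,::-1],None,fx=3,fy=3))
E
```

```text
t 4.77 box [-24.5  -1.1 182.2] 27.7 [ 0.465 -0.001 -0.886] F [-6.4 -1.3 -1.5] q [ 0.184  0.203 -0.3    0.623 -0.193  0.378] 0.0002
```

View pics/s4.png

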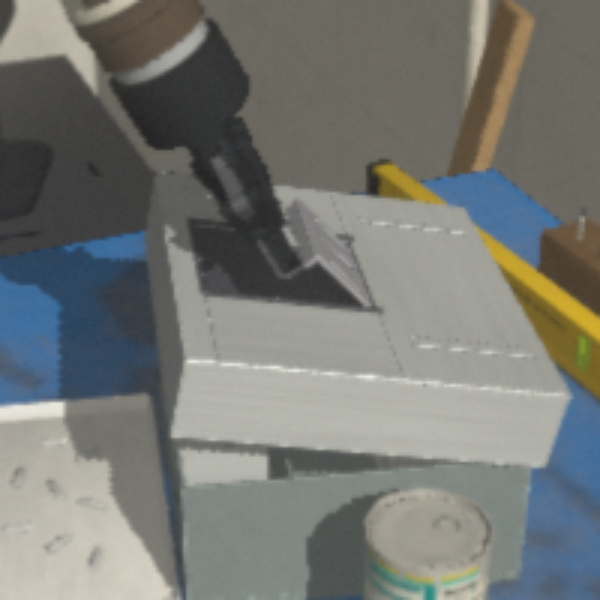

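Run:
```python
import numpy as np
rx,rz=-136.5,82.2
for t in np.arange(.05,.61,.05):
    dx=rx*np.cos(t)+rz*np.sin(t)-rx; dz=-rx*np.sin(t)+rz*np.cos(t)-rz
    print(t.round(2),"tool",round(-(.886*dx+.465*dz)/1000,4),round((.465*dx-.886*dz)/1000,4))
```

```text
0.05 tool -0.0069 -0.004
0.1 tool -0.014 -0.0076
0.15 tool -0.0213 -0.0108
0.2 tool -0.0287 -0.0137
0.25 tool -0.0363 -0.0162
0.3 tool -0.044 -0.0184
0.35 tool -0.0518 -0.0201
0.4 tool -0.0596 -0.0215
0.45 tool -0.0675 -0.0224
0.5 tool -0.0755 -0.023
0.55 tool -0.0834 -0.0231
0.6 tool -0.0914 -0.0229
```

apply_moves(plan=[-0.0069,0,-0.004,0,0.05,0,-0.014,0,-0.0076,0,0.1,0,-0.0213,0,-0.0108,0,0.15,0,-0.0287,0,-0.0137,0,0.2,0,-0.0363,0,-0.0162,0,0.25,0,-0.044,0,-0.0184,0,0.3,0,-0.0518,0,-0.0201,0,0.35,0,-0.0596,0,-0.0215,0,0.4,0,-0.0675,0,-0.0224,0,0.45,0,-0.0755,0,-0.023,0,0.5,0,-0.0755,0,-0.023,0,0.5,0])

```text
clock: 5.73
eef_pos: [0.6758, 0.0422, 0.237]
tool_rot: [0.119, 0.993, 0.0, -0.008]
ft_force: [-4.2, -1.4, -0.2]
grip_width: 0.0002
```

```bash
python3 g.py ;python3 - <<'E'
from workcell import optics
import cv2
cv2.imwrite("pics/s5.png",cv2.resize(optics.camera("side")["pixels"][60:300,220:440,::-1],None,fx=2.5,fy=2.5))
E
```

```text
t 5.73 box [ 34.4  -1.1 237. ] -0.9 [-0.015 -0.001 -1.   ] F [-3.8 -2.3 -0.2] q [0.061 0.633 0.621 1.574 0.003 0.3  ] 0.0002
```

View pics/s5.png

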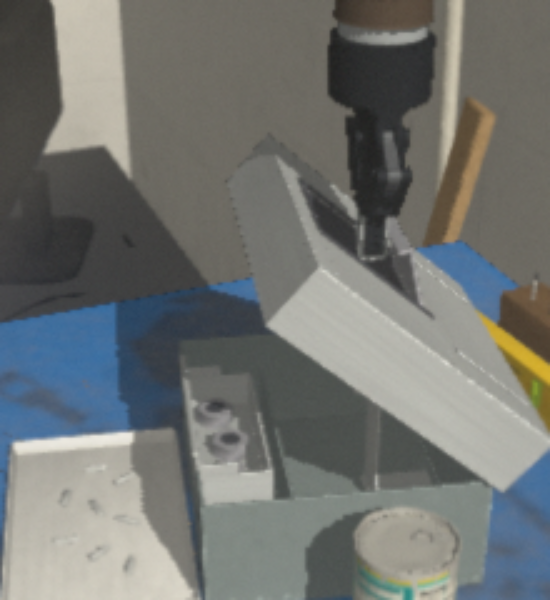

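apply_moves(plan=[0.006,0,-0.006,0,0,0,0.006,0,-0.02,0,0,0,0.006,0,-0.045,0,0,0,0.006,0,-0.08,0,0,0,0.006,0,-0.11,0,0,0,0.006,0,-0.11,0,0,0])

```text
clock: 6.28
eef_pos: [0.6712, 0.045, 0.3603]
tool_rot: [0.118, 0.993, 0.002, 0.004]
ft_force: [0.6, 1.0, 1.2]
grip_width: -0.0007
```

```bash
python3 g.py -140 0 330 20;python3 - <<'E'
from workcell import optics
import cv2
cv2.imwrite("pics/s6.png",cv2.resize(optics.camera("side")["pixels"][60:300,220:440,::-1],None,fx=2.5,fy=2.5))
E
```

```text
t 6.28 box [ 29.2   0.6 360.3] 0.4 [ 0.008  0.005 -1.   ] F [0.4 1.1 1.2] q [0.066 0.657 0.985 1.89  0.003 0.303] -0.0007
row [np.float64(0.1695), np.float64(-0.0006), np.float64(0.029), np.float64(0.0055), np.float64(-0.3414), np.float64(-0.0003)] rows>= 4.122722083777324 2.732301762131048
```

View pics/s6.png

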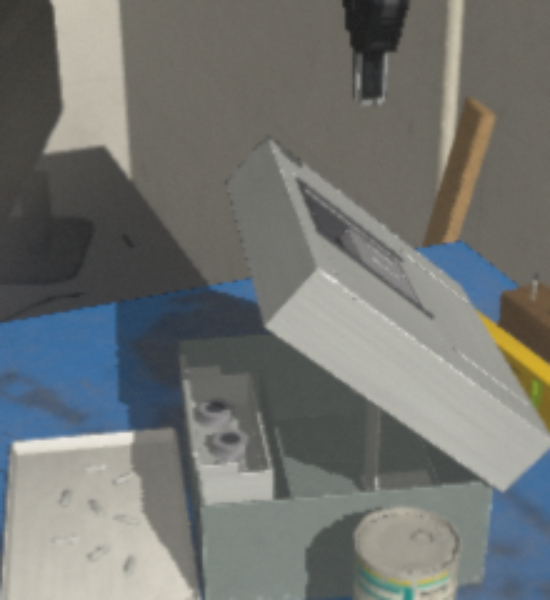

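apply_moves(plan=[0.04,0,0,0,-0.05,0,0.17,0,0.02,0,-0.34,0,0.17,0,0.02,0,-0.34,0,0.17,0,0.02,0,-0.34,0,0.17,0,0.02,0,-0.34,0,0.17,0,0.02,0,-0.34,0,0.17,0,0.02,0,-0.34,0])

```text
clock: 6.92
eef_pos: [0.4917, 0.0839, 0.3255]
tool_rot: [0.115, 0.981, -0.021, 0.157]
ft_force: [0.4, -0.2, -1.1]
grip_width: -0.0001
```

```bash
python3 g.py -110 0 226 20
python3 - <<'E'
from g import *
from workcell import optics
c=optics.camera("side")
for th in np.arange(.6,.85,.05):
    P=[112-232*np.cos(th),-130,100+232*np.sin(th)]
    print(th.round(2),np.array(P).round(),proj(c,Rb.apply(np.array(P)/1000)+[*BX,0])[0].round(1))
print("obs 327.2 191.2")
cv2.imwrite("pics/w7.png",optics.camera("wrist")["pixels"][:,:,::-1])
E
```

```text
t 6.92 box [-154.4   -3.9  325.5] 18.3 [ 0.313 -0.003 -0.95 ] F [ 0.4 -0.1 -1.1] q [ 0.262 -0.011 -0.089  1.212 -0.153  0.474] -0.0001
row [np.float64(-0.011), np.float64(0.0042), np.float64(0.1084), np.float64(-0.0029), np.float64(-0.0304), np.float64(0.0049)] rows>= 2.6152341300281496 0.24756869558550135
0.6 [ -79. -130.  231.] [316.8 201.5]
0.65 [ -73. -130.  240.] [320.7 196.4]
0.7 [ -65. -130.  249.] [325.  191.4]
0.75 [ -58. -130.  258.] [329.5 186.5]
0.8 [ -50. -130.  266.] [334.3 181.7]
obs 327.2 191.2
```

View pics/w7.png

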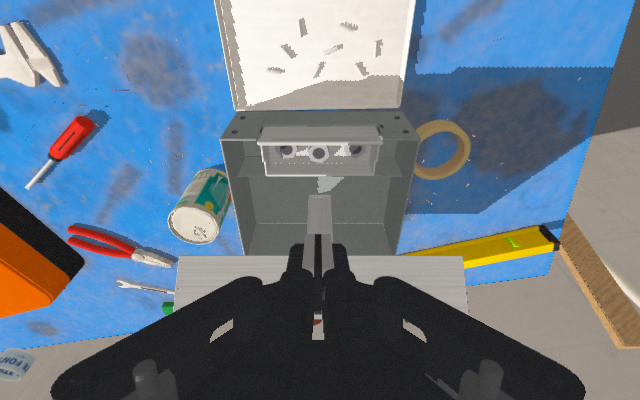

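```bash
python3 g.py -92 0 227 20
```

```text
t 7.02 box [-146.1   -1.1  331. ] 18.9 [ 0.324  0.001 -0.946] F [1.  0.5 0.6] q [ 0.259 -0.003 -0.071  1.21  -0.154  0.472] -0.0
row [np.float64(-0.0175), np.float64(0.0009), np.float64(0.1159), np.float64(0.0013), np.float64(-0.0193), np.float64(0.0019)] rows>= 2.811866676761271 0.15563001071847327
```

apply_moves(plan=[-0.01,0,0.04,0,0,0,-0.0175,0,0.08,0,-0.01,0,-0.0175,0,0.115,0,-0.01,0,-0.0175,0,0.115,0,-0.01,0,-0.0175,0,0.115,0,-0.01,0])

```text
clock: 7.43
eef_pos: [0.5564, 0.0712, 0.2264]
tool_rot: [0.117, 0.979, -0.021, 0.166]
ft_force: [-0.2, -0.6, -0.2]
grip_width: 0.0003
```

```bash
cat > rim.py <<'E'
from g import *
o=sensors.get_obs(); p,t,_=tobox(o); t=np.radians(t); s,c=np.sin(t),np.cos(t)
print(p,np.degrees(t),"F",Rb.inv().apply(o["ft_force"]).round(1),o["joint_pos"].round(2))
for th in [.71,.75,.8,.85,.9,.95,1,1.05,1.1,1.15,1.2,1.25,1.3,1.35,1.4,1.45,1.5,1.55]:
    x=112-230*np.cos(th)-4.5; z=100+230*np.sin(th)-20
    dx,dz=x-p[0],z-p[2]
    print(th,round(x,1),round(z,1),"tool",round(-(c*dx+s*dz)/1000,4),round((s*dx-c*dz)/1000,4))
E
python3 rim.py
```

```text
[-88.6  -1.  226.4] 19.2 F [-0.1 -0.7 -0.2] [ 0.2   0.13 -0.2   0.93 -0.14  0.42]
0.71 -66.9 229.9 tool -0.0216 0.0038
0.75 -60.8 236.8 tool -0.0297 -0.0007
0.8 -52.7 245.0 tool -0.04 -0.0058
0.85 -44.3 252.8 tool -0.0505 -0.0104
0.9 -35.5 260.2 tool -0.0613 -0.0144
0.95 -26.3 267.1 tool -0.0722 -0.0179
1 -16.8 273.5 tool -0.0833 -0.0209
1.05 -6.9 279.5 tool -0.0946 -0.0233
1.1 3.2 285.0 tool -0.1059 -0.0251
1.15 13.5 289.9 tool -0.1174 -0.0264
1.2 24.2 294.4 tool -0.1288 -0.0271
1.25 35.0 298.3 tool -0.1403 -0.0272
1.3 46.0 301.6 tool -0.1518 -0.0268
1.35 57.1 304.4 tool -0.1633 -0.0258
1.4 68.4 306.7 tool -0.1747 -0.0242
1.45 79.8 308.3 tool -0.186 -0.022
1.5 91.2 309.4 tool -0.1971 -0.0193
1.55 102.7 310.0 tool -0.2082 -0.016
```

apply_moves(plan=[-0.013,0,0.003,0,0,0,-0.0216,0,0.003,0,0,0,-0.03,0,-0.001,0,0,0,-0.04,0,-0.006,0,0,0,-0.05,0,-0.0104,0,0,0,-0.061,0,-0.0144,0,0,0,-0.072,0,-0.018,0,0,0,-0.083,0,-0.021,0,0,0,-0.0945,0,-0.0233,0,0,0,-0.106,0,-0.025,0,0,0,-0.117,0,-0.0264,0,0,0,-0.129,0,-0.027,0,0,0])

```text
clock: 8.43
eef_pos: [0.6661, 0.0458, 0.2983]
tool_rot: [0.117, 0.979, -0.019, 0.167]
ft_force: [-2.0, 1.3, -3.2]
grip_width: -0.0004
```

```bash
python3 rim.py
python3 - <<'E'
from workcell import optics
import cv2
cv2.imwrite("pics/s8.png",cv2.resize(optics.camera("side")["pixels"][20:300,200:440,::-1],None,fx=2.1,fy=2.1))
E
```

```text
[2.400e+01 1.000e-01 2.983e+02] 19.4 F [-2.2  0.8 -3.2] [ 0.12  0.31  0.21  1.16 -0.12  0.34]
0.71 -66.9 229.9 tool 0.1085 0.0343
0.75 -60.8 236.8 tool 0.1004 0.0299
0.8 -52.7 245.0 tool 0.0901 0.0248
0.85 -44.3 252.8 tool 0.0795 0.0202
0.9 -35.5 260.2 tool 0.0688 0.0162
0.95 -26.3 267.1 tool 0.0578 0.0127
1 -16.8 273.5 tool 0.0467 0.0098
1.05 -6.9 279.5 tool 0.0354 0.0074
1.1 3.2 285.0 tool 0.0241 0.0056
1.15 13.5 289.9 tool 0.0126 0.0044
1.2 24.2 294.4 tool 0.0012 0.0038
1.25 35.0 298.3 tool -0.0103 0.0037
1.3 46.0 301.6 tool -0.0218 0.0042
1.35 57.1 304.4 tool -0.0333 0.0052
1.4 68.4 306.7 tool -0.0447 0.0069
1.45 79.8 308.3 tool -0.0559 0.0091
1.5 91.2 309.4 tool -0.0671 0.0118
1.55 102.7 310.0 tool -0.0781 0.0152
```

View pics/s8.png

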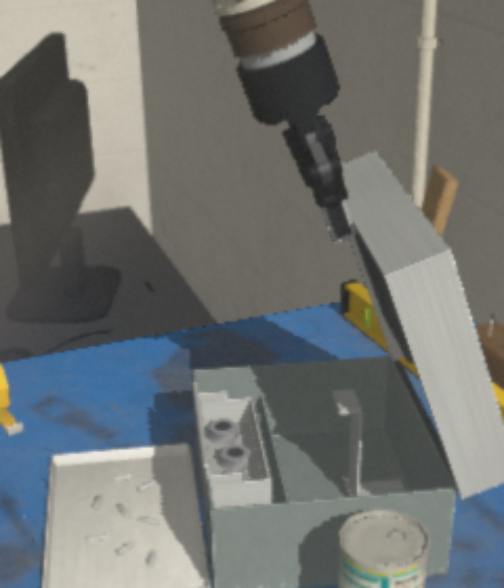

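Lid near 1.2 rad and following. Push on to the stop, keeping the tips about 20 mm under the rim.

apply_moves(plan=[-0.011,0,0.003,0,0,0,-0.022,0,0.004,0,0,0,-0.033,0,0.005,0,0,0,-0.044,0,0.007,0,0,0,-0.055,0,0.009,0,0,0,-0.063,0,0.011,0,0,0,-0.069,0,0.0125,0,0,0,-0.074,0,0.014,0,0,0,-0.074,0,0.014,0,0,0])

```text
clock: 9.23
eef_pos: [0.7394, 0.0276, 0.3091]
tool_rot: [0.117, 0.979, -0.02, 0.169]
ft_force: [-0.6, 0.5, -0.2]
grip_width: 0.0002
```

```bash
python3 rim.py|head -1
python3 - <<'E'
from workcell import optics
import cv2
cv2.imwrite("pics/s9.png",cv2.resize(optics.camera("side")["pixels"][20:300,200:440,::-1],None,fx=2.1,fy=2.1))
E
```

```text
[ 9.960e+01 -3.000e-01  3.091e+02] 19.5 F [-0.7  0.4 -0.2] [ 0.08  0.46  0.46  1.25 -0.1   0.3 ]
```

View pics/s9.png

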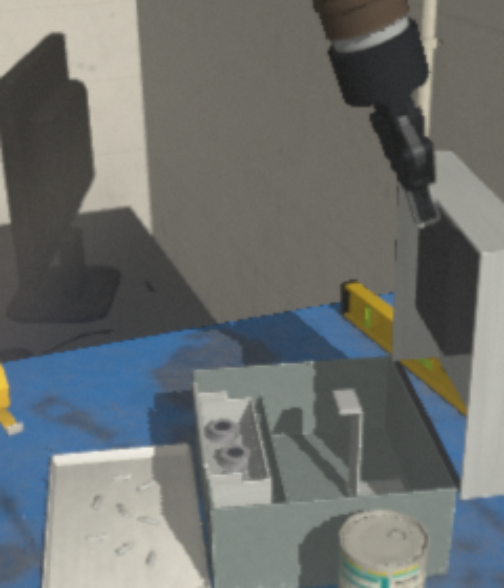

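apply_moves(plan=[-0.003,0,0.001,0,0,0,-0.006,0,0.002,0,0,0,-0.009,0,0.003,0,0,0,-0.009,0,0.003,0,0,0])

```text
clock: 9.62
eef_pos: [0.7409, 0.0272, 0.3071]
tool_rot: [0.116, 0.98, -0.019, 0.161]
ft_force: [-22.7, 4.4, 6.7]
grip_width: 0.0
```

```bash
python3 rim.py|head -1
python3 - <<'E'
from workcell import optics
import cv2
cv2.imwrite("pics/s10.png",cv2.resize(optics.camera("side")["pixels"][20:300,240:480,::-1],None,fx=2.1,fy=2.1))
cv2.imwrite("pics/t10.png",optics.camera("top")["pixels"][:,:,::-1])
E
```

```text
[ 1.011e+02 -3.000e-01  3.071e+02] 18.6 F [-23.1  -1.1   6.7] [ 0.08  0.48  0.49  1.27 -0.1   0.3 ]
```

View pics/s10.png

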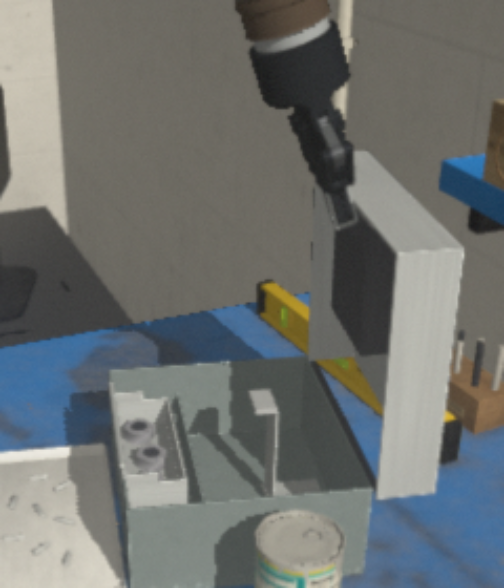

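View pics/t10.png

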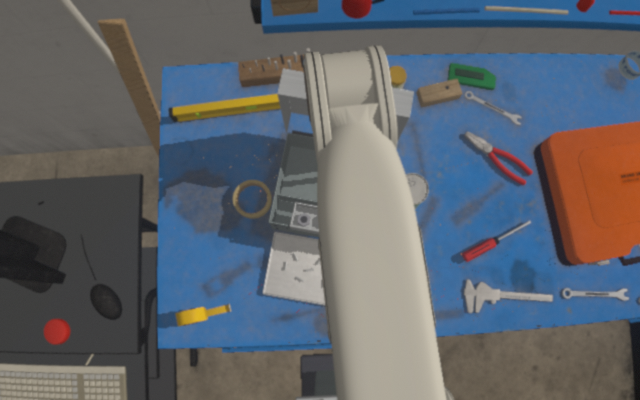

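```bash
python3 g.py 40 0 300 10; python3 g.py -85 0 200 0
```

```text
t 9.72 box [ 1.011e+02 -3.000e-01  3.071e+02] 18.7 [ 0.32  -0.    -0.947] F [-24.1  -2.1   6.9] q [ 0.077  0.476  0.487  1.271 -0.099  0.297] 0.0
row [np.float64(0.0602), np.float64(0.0005), np.float64(-0.0128), np.float64(-0.0004), np.float64(0.1511), np.float64(0.0027)] rows>= 1.4755588017129944 1.2096001008413628
t 9.72 box [ 1.011e+02 -3.000e-01  3.071e+02] 18.7 [ 0.32  -0.    -0.947] F [-24.1  -2.1   6.9] q [ 0.077  0.476  0.487  1.271 -0.099  0.297] 0.0
row [np.float64(0.2106), np.float64(0.0009), np.float64(0.0419), np.float64(-0.0006), np.float64(0.3257), np.float64(0.0026)] rows>= 5.149368579625579 2.6061435516629015
```

apply_moves(plan=[0.019,0,-0.006,0,0,0,0.038,0,-0.013,0,0,0,0.06,0,-0.015,0,0.08,0,0.1,0,0,0,0.2,0,0.21,0,0.042,0,0.326,0,0.21,0,0.042,0,0.326,0,0.21,0,0.042,0,0.326,0,0.21,0,0.042,0,0.326,0,0.21,0,0.042,0,0.326,0])

```text
clock: 10.47
eef_pos: [0.5638, 0.0686, 0.1951]
tool_rot: [0.118, 0.993, -0.002, 0.001]
ft_force: [0.6, -0.7, 0.3]
grip_width: -0.0001
```

```bash
python3 g.py -86 0 103 0
python3 - <<'E'
from workcell import optics
import cv2
cv2.imwrite("pics/s11.png",cv2.resize(optics.camera("side")["pixels"][20:320,200:480,::-1],None,fx=2,fy=2))
cv2.imwrite("pics/w11.png",optics.camera("wrist")["pixels"][:,:,::-1])
E
```

```text
t 10.47 box [-80.8  -1.7 195.1] 0.2 [ 0.003 -0.004 -1.   ] F [ 0.7 -0.6  0.3] q [ 0.124  0.391  0.12   1.298 -0.005  0.361] -0.0001
row [np.float64(0.0055), np.float64(0.0021), np.float64(0.092), np.float64(-0.0036), np.float64(0.0034), np.float64(0.0007)] rows>= 2.211430024011872 0.04057764802876126
```

View pics/s11.png

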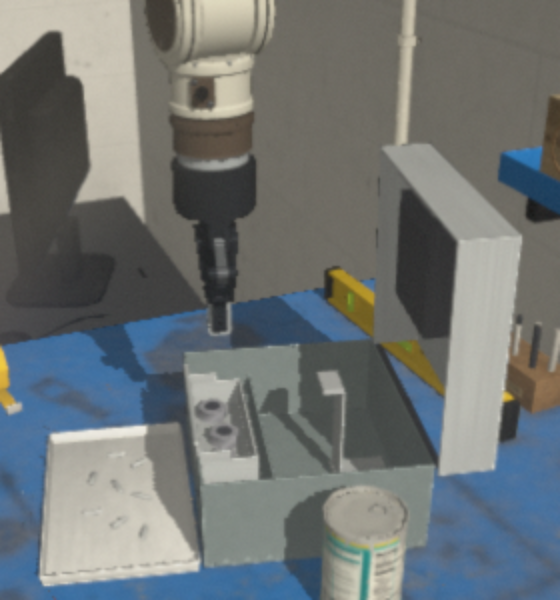

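View pics/w11.png

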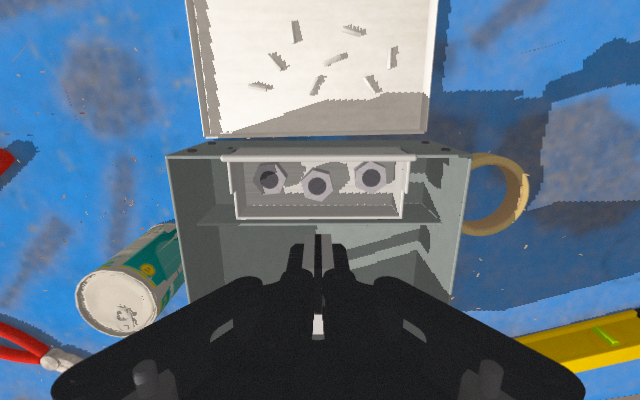

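```bash
cat > wp2.py <<'E'
from g import *
from workcell import optics
o=sensors.get_obs(); c=optics.camera("wrist")
T=np.eye(4);T[:3,:3]=R.from_quat(o["tool_rot"]).as_matrix();T[:3,3]=o["eef_pos"]
T=T@c["tool_from_camera"]
print(tobox(o))
for P in [(-108,75,118),(-108,-75,118),(-110,-125,100),(-110,125,100)]:
    print(P,proj(c,Rb.apply(np.array(P)/1000)+[*BX,0],T)[0].round(1))
E
python3 wp2.py
```

```text
(array([-75. ,  -0. , 200.2]), np.float64(0.9), array([ 0.016,  0.001, -1.   ]))
(-108, 75, 118) [414.6 159.9]
(-108, -75, 118) [220.2 160. ]
(-110, -125, 100) [166.3 153.5]
(-110, 125, 100) [468.4 153.4]
```

apply_moves(plan=[0.011,0,0.035,0,-0.012,0,0.011,0,0.065,0,-0.012,0,0.011,0,0.085,0,-0.012,0,0.011,0,0.096,0,-0.012,0,0.011,0,0.096,0,-0.012,0])

```text
clock: 11.03
eef_pos: [0.5597, 0.071, 0.1018]
tool_rot: [0.119, 0.993, -0.001, 0.012]
ft_force: [-0.1, 0.4, 0.0]
grip_width: 0.0004
```

```bash
python3 g.py -94 0 104 0
python3 - <<'E'
from workcell import optics
import cv2
cv2.imwrite("pics/s12.png",cv2.resize(optics.camera("side")["pixels"][120:320,220:420,::-1],None,fx=3,fy=3))
E
```

```text
t 11.03 box [-85.3  -0.4 101.8] 1.4 [ 0.024 -0.    -1.   ] F [-0.2  0.4  0. ] q [ 0.131  0.436 -0.067  1.046 -0.009  0.369] 0.0004
row [np.float64(0.0087), np.float64(0.0004), np.float64(-0.0025), np.float64(-0.0001), np.float64(0.0242), np.float64(-0.0006)] rows>= 0.21628406846474463 0.19360794578084767
```

View pics/s12.png

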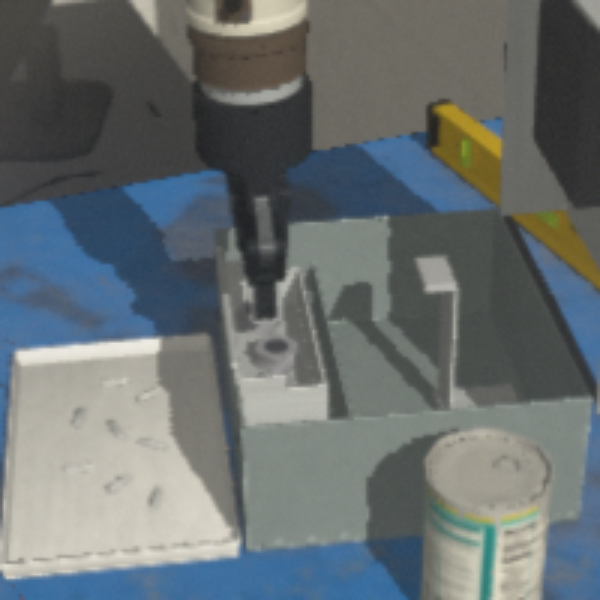

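apply_moves(plan=[0.007,0,-0.001,0,0,0,0.013,0,-0.001,0,0,0,0.017,0,-0.001,0,0,0,0.021,0,-0.001,0,0,0,0.025,0,0,0,0,0,0.0285,0,0.001,0,0,0,0.032,0,0.003,0,0,0,0.035,0,0.005,0,0,0,0.038,0,0.008,0,0,0,0.038,0,0.008,0,0,0])

```text
clock: 11.92
eef_pos: [0.5201, 0.0803, 0.0923]
tool_rot: [0.118, 0.993, -0.002, 0.01]
ft_force: [0.3, 0.5, 0.7]
grip_width: -0.0003
```

```bash
python3 g.py -94 0 104 0
python3 - <<'E'
from workcell import optics
import cv2
cv2.imwrite("pics/s13.png",cv2.resize(optics.camera("side")["pixels"][120:320,220:420,::-1],None,fx=3,fy=3))
E
```

```text
t 11.92 box [-126.    -0.7   92.3] 1.2 [ 0.021 -0.001 -1.   ] F [0.1 0.6 0.7] q [ 0.158  0.38  -0.181  0.991 -0.009  0.395] -0.0003
row [np.float64(-0.0322), np.float64(0.0007), np.float64(-0.011), np.float64(-0.0008), np.float64(0.0207), np.float64(0.0003)] rows>= 0.8163900030842745 0.16539369218371294
```

View pics/s13.png

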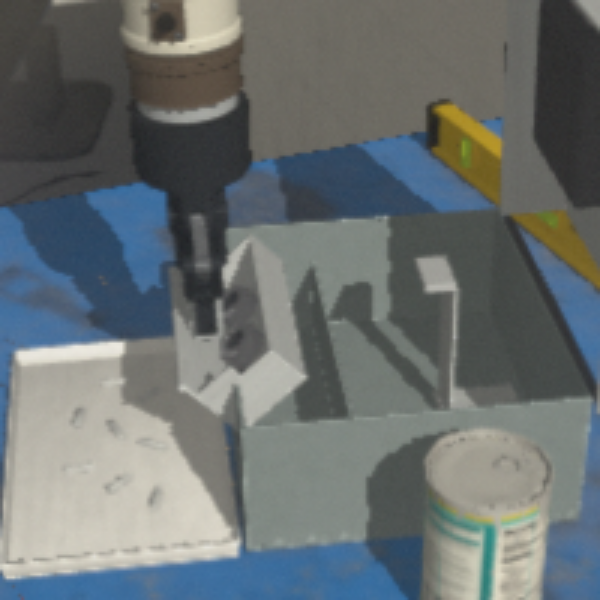

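apply_moves(plan=[0.003,0,0.003,0,0,0,0.006,0,0.006,0,0,0,0.008,0,0.008,0,0,0,0.014,0,-0.03,0,0,0,0.018,0,-0.07,0,0,0,0.02,0,-0.11,0,0,0,0.02,0,-0.14,0,0,0,0.02,0,-0.14,0,0,0,0.02,0,-0.14,0,0,0])

```text
clock: 12.72
eef_pos: [0.5, 0.0859, 0.2346]
tool_rot: [0.119, 0.993, -0.001, 0.013]
ft_force: [-0.1, -0.5, 0.1]
grip_width: 0.0001
```

```bash
python3 g.py -200 0 300 0
python3 - <<'E'
from workcell import optics
import cv2
cv2.imwrite("pics/s14.png",cv2.resize(optics.camera("side")["pixels"][120:320,210:420,::-1],None,fx=3,fy=3))
E
```

```text
t 12.72 box [-146.9    0.   234.6] 1.5 [ 0.027  0.002 -1.   ] F [ 0.  -0.5  0.1] q [ 0.176  0.233  0.004  1.316 -0.009  0.413] 0.0001
row [np.float64(0.0513), np.float64(0.0001), np.float64(-0.0668), np.float64(0.0016), np.float64(0.027), np.float64(0.0001)] rows>= 2.020903564361808 0.21625958663384168
```

View pics/s14.png

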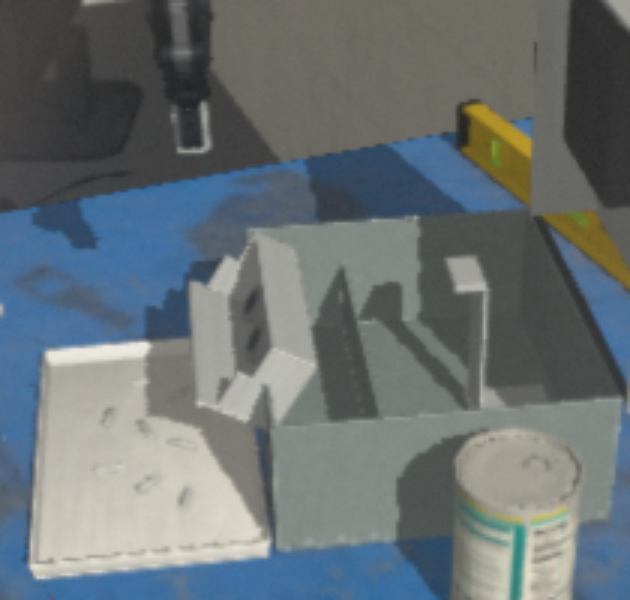

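Run:
```python
from g import *
from workcell import optics
c=optics.camera("side")
for f in [.5,.6,.7,.8,.9,1.0]:
    for y in (75,-75):
        P=np.array([-108-54*np.sin(f),y,64+54*np.cos(f)])
        u=proj(c,Rb.apply(P/1000)+[*BX,0])[0]
        print(f,y,((u-[210,120])*3).round(0),end=" ")
    print()
```

```text
0.5 75 [219. 251.] 0.5 -75 [230. 370.] 
0.6 75 [213. 255.] 0.6 -75 [223. 374.] 
0.7 75 [207. 259.] 0.7 -75 [216. 379.] 
0.8 75 [202. 264.] 0.8 -75 [210. 384.] 
0.9 75 [197. 269.] 0.9 -75 [205. 390.] 
1.0 75 [193. 275.] 1.0 -75 [201. 396.]
```

apply_moves(plan=[0,0,0,0,0,0,0,0,0,0,0,0,0,0,0,0,0,0,0,0,0,0,0,0])

```text
clock: 13.15
eef_pos: [0.4989, 0.0855, 0.232]
tool_rot: [0.119, 0.993, -0.002, 0.011]
ft_force: [0.3, -0.3, -0.1]
grip_width: 0.0006
```

Run:
```python
from workcell import optics
import cv2
cv2.imwrite("pics/s15.png",cv2.resize(optics.camera("side")["pixels"][120:320,210:420,::-1],None,fx=3,fy=3))
```

```text
(no output)
```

View pics/s15.png

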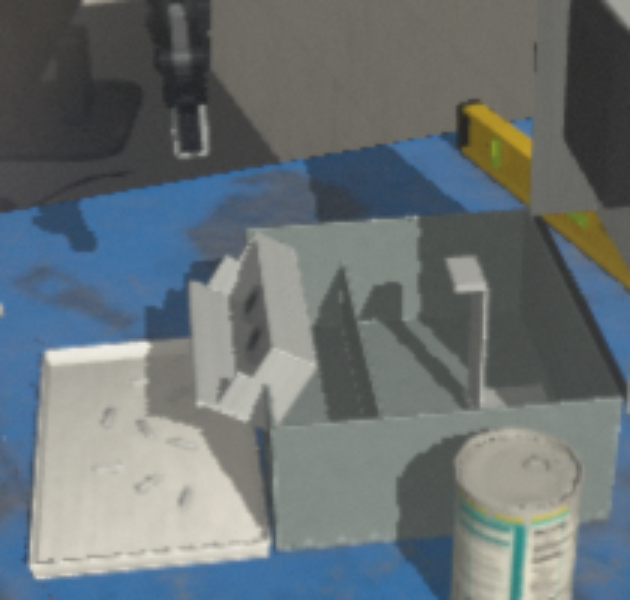

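```bash
python3 g.py -58 0 200 0; python3 g.py -58 0 106 0
```

```text
t 13.2 box [-147.7   -0.5  232.3] 1.3 [ 0.023 -0.001 -1.   ] F [-0.   0.5  0.6] q [ 0.176  0.236  0.002  1.316 -0.01   0.413] -0.0
row [np.float64(-0.0889), np.float64(0.0006), np.float64(0.0343), np.float64(-0.0006), np.float64(0.0226), np.float64(-0.0001)] rows>= 2.2855228141384334 0.1812065564139064
t 13.2 box [-147.7   -0.5  232.3] 1.3 [ 0.023 -0.001 -1.   ] F [-0.   0.5  0.6] q [ 0.176  0.236  0.002  1.316 -0.01   0.413] -0.0
row [np.float64(-0.0868), np.float64(0.0006), np.float64(0.1283), np.float64(-0.0006), np.float64(0.0226), np.float64(-0.0001)] rows>= 3.7141976483749177 0.1812065564139064
```

apply_moves(plan=[-0.04,0,0,0,0.01,0,-0.08,0,0.01,0,0.022,0,-0.088,0,0.035,0,0.022,0,-0.088,0,0.035,0,0.022,0,-0.088,0,0.07,0,0.022,0,-0.088,0,0.1,0,0.022,0,-0.088,0,0.127,0,0.022,0,-0.088,0,0.127,0,0.022,0,-0.088,0,0.127,0,0.022,0])

```text
clock: 13.95
eef_pos: [0.5859, 0.0642, 0.1074]
tool_rot: [0.118, 0.993, -0.001, -0.001]
ft_force: [-0.1, -0.4, -0.3]
grip_width: 0.0001
```

```bash
python3 g.py
python3 - <<'E'
from workcell import optics
import cv2
cv2.imwrite("pics/s16.png",cv2.resize(optics.camera("side")["pixels"][120:320,210:420,::-1],None,fx=3,fy=3))
E
```

```text
t 13.95 box [-58.2  -0.8 107.4] -0.1 [-0.002 -0.001 -1.   ] F [ 0.  -0.4 -0.3] q [ 1.100e-01  4.950e-01  4.600e-02  1.125e+00 -1.000e-03  3.470e-01] 0.0001
```

View pics/s16.png

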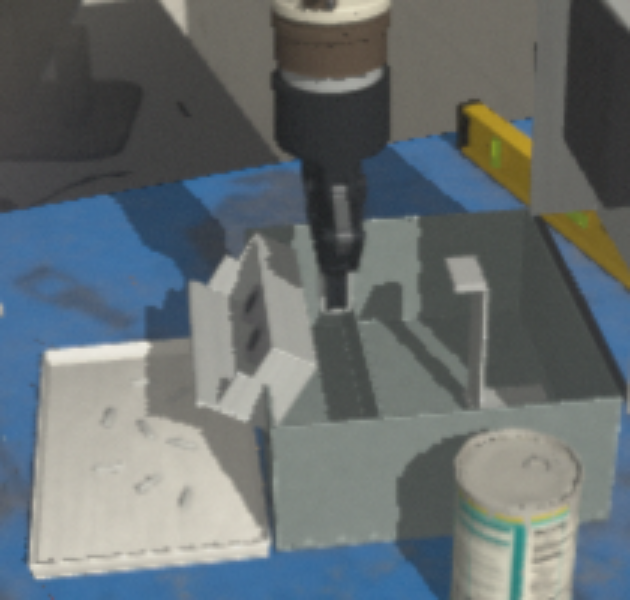

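apply_moves(plan=[0.009,0,0,0,0,0,0.015,0,0,0,0,0,0.02,0,0,0,0,0,0.024,0,0,0,0,0,0.028,0,0,0,0,0,0.032,0,-0.001,0,0,0,0.035,0,-0.002,0,0,0,0.038,0,-0.003,0,0,0,0.038,0,-0.003,0,0,0,0.02,0,-0.003,0,0,0,0.02,0,-0.003,0,0,0])

```text
clock: 14.92
eef_pos: [0.5705, 0.0687, 0.1123]
tool_rot: [0.119, 0.993, 0.0, 0.003]
ft_force: [-0.1, -0.3, 0.2]
grip_width: 0.0004
```

```bash
python3 g.py
python3 - <<'E'
from workcell import optics
import cv2
cv2.imwrite("pics/s17.png",cv2.resize(optics.camera("side")["pixels"][120:320,210:420,::-1],None,fx=3,fy=3))
E
```

```text
t 14.92 box [-74.2  -0.  112.3] 0.3 [ 0.005  0.001 -1.   ] F [-0.  -0.3  0.2] q [ 1.200e-01  4.580e-01 -1.000e-03  1.107e+00 -1.000e-03  3.590e-01] 0.0004
```

View pics/s17.png

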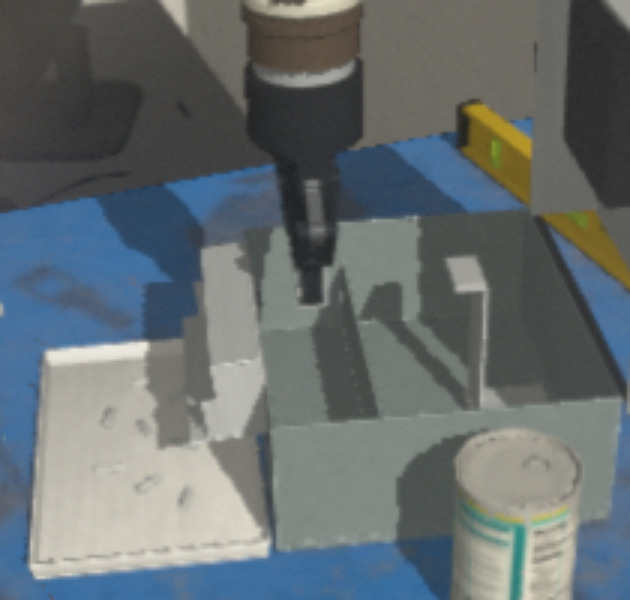

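apply_moves(plan=[0,0,0,0,0,0,0,0,0,0,0,0,0,0,0,0,0,0,0,0,0,0,0,0])

```text
clock: 15.3
eef_pos: [0.5678, 0.069, 0.111]
tool_rot: [0.119, 0.993, -0.0, 0.001]
ft_force: [0.4, 1.0, 0.8]
grip_width: -0.0002
```

```bash
python3 g.py
python3 - <<'E'
from workcell import optics
import cv2
cv2.imwrite("pics/s18.png",cv2.resize(optics.camera("side")["pixels"][120:320,210:420,::-1],None,fx=3,fy=3))
E
```

```text
t 15.3 box [-77.   -0.4 111. ] 0.1 [ 0.001 -0.    -1.   ] F [0.1 1.1 0.8] q [ 1.210e-01  4.570e-01 -5.000e-03  1.107e+00 -1.000e-03  3.590e-01] -0.0002
```

View pics/s18.png

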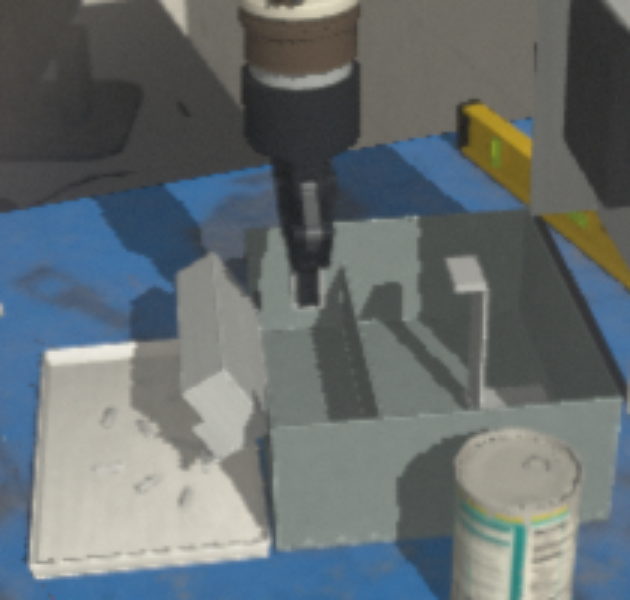

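apply_moves(plan=[0,0,-0.03,0,0,0,0,0,-0.07,0,0,0,0,0,-0.11,0,0,0,0,0,-0.15,0,0,0,0,0,-0.17,0,0,0,0,0,-0.17,0,0,0,0,0,-0.17,0,0,0,0,0,-0.17,0,0,0])

```text
clock: 16.02
eef_pos: [0.5674, 0.0689, 0.28]
tool_rot: [0.119, 0.993, -0.0, 0.0]
ft_force: [0.5, -0.3, -1.0]
grip_width: -0.0001
```

```bash
python3 g.py
python3 - <<'E'
from workcell import optics
import cv2
cv2.imwrite("pics/s19.png",cv2.resize(optics.camera("side")["pixels"][120:320,210:420,::-1],None,fx=3,fy=3))
cv2.imwrite("pics/w19.png",optics.camera("wrist")["pixels"][:,:,::-1])
E
```

```text
t 16.02 box [-77.3  -0.6 280. ] 0.0 [ 0.    -0.001 -1.   ] F [ 0.5 -0.2 -1. ] q [ 1.210e-01  3.740e-01  3.160e-01  1.512e+00 -1.000e-03  3.590e-01] -0.0001
```

View pics/s19.png

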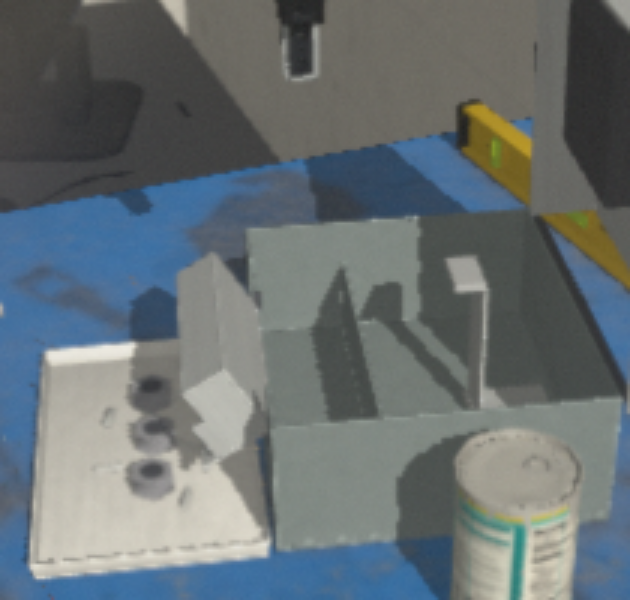

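View pics/w19.png

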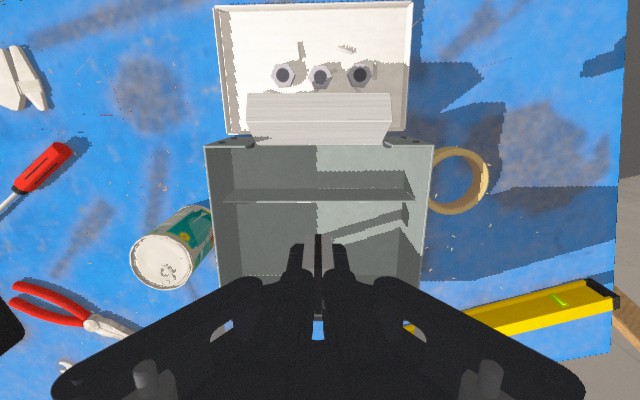

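apply_moves(plan=[0.04,0,-0.02,0,0,0,0.08,0,-0.04,0,0,0,0.12,0,-0.05,0,0,0,0.16,0.03,-0.05,0,0,0,0.19,0.06,-0.05,0,0,0,0.2,0.1,-0.05,0,0,0,0.2,0.14,-0.05,0,0,0,0.2,0.18,-0.05,0,0,0,0.2,0.2,-0.05,0,0,0,0.2,0.2,-0.05,0,0,0,0.2,0.2,-0.05,0,0,0])

```text
clock: 17.03
eef_pos: [0.4199, 0.3114, 0.3282]
tool_rot: [0.117, 0.993, -0.002, -0.001]
ft_force: [0.2, -0.1, 0.2]
grip_width: 0.0
```

```bash
python3 g.py
python3 - <<'E'
from g import *
from workcell import optics
c=optics.camera("side"); t=optics.camera("top")
cv2.imwrite("pics/s20.png",c["pixels"][:,:,::-1])
cv2.imwrite("pics/t20.png",cv2.resize(t["pixels"][60:320,200:480,::-1],None,fx=2.3,fy=2.3))
w=lambda P:Rb.apply(np.array(P)/1000)+[*BX,0]
for th in (1.45,1.5,1.55): print("lid rim -y",th,proj(c,w([112-230*np.cos(th),-130,100+230*np.sin(th)]))[0].round(1),proj(c,w([112-230*np.cos(th),130,100+230*np.sin(th)]))[0].round(1))
for f in (1.9,2.0,2.1): print("binback top -y",f,proj(c,w([-108+55*np.cos(f)-30*np.sin(f),-75,64+55*np.sin(f)+30*np.cos(f)]))[0].round(1), "corner",proj(c,w([-108+55*np.cos(f),-75,64+55*np.sin(f)]))[0].round(1))
# change detection of tin/tape
a=cv2.imread("pics/side0.png")[:,:,::-1]; d=np.abs(a.astype(int)-c["pixels"]).sum(2)
print("tin diff side",(d[265:335,362:402]>60).mean())
a=cv2.imread("pics/top0.png")[:,:,::-1]; d=np.abs(a.astype(int)-t["pixels"]).sum(2)
print("tin top",(d[172:214,398:430]>60).mean(),"tape",(d[178:222,230:262]>60).mean())
E
```

```text
t 17.03 box [-277.7  200.3  328.2] -0.1 [-0.001 -0.004 -1.   ] F [ 0.2 -0.1  0.2] q [ 0.639  0.273  0.297  1.598 -0.002  0.874] 0.0
lid rim -y 1.45 [416.2 142.3] [380.1  93.9]
lid rim -y 1.5 [423.1 141.3] [385.5  93.1]
lid rim -y 1.55 [430.  140.6] [390.8  92.6]
binback top -y 1.9 [276.1 246.4] corner [290.7 241. ]
binback top -y 2.0 [274.1 248.6] corner [288.1 242.1]
binback top -y 2.1 [272.5 250.9] corner [285.6 243.4]
tin diff side 0.0
tin top 0.0 tape 0.05184659090909091
```

View pics/s20.png

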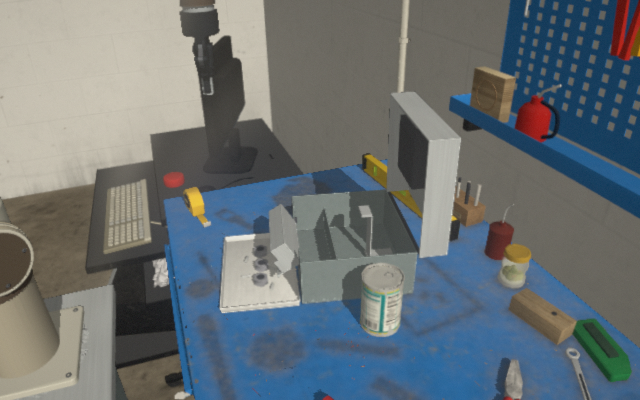

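View pics/t20.png

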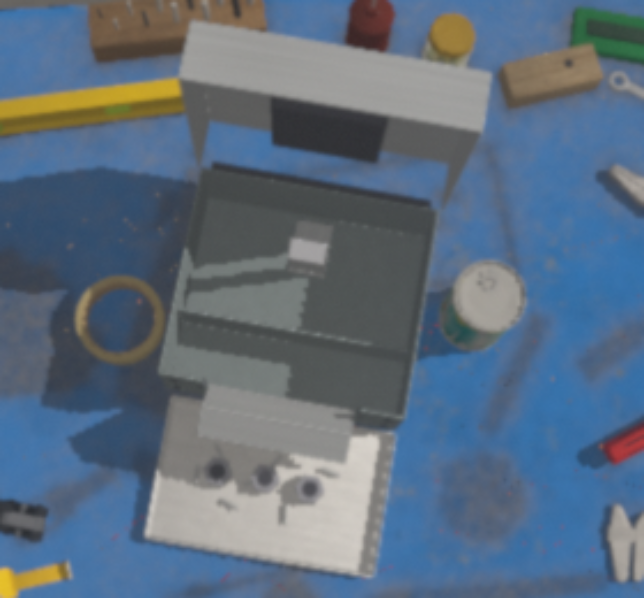

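The side view shows the lid rim at about (390,93) and (428,140), which matches 1.55 rad. The bin's back corner is at about (273,251), which matches 2.1 rad. The top view shows three nuts flat in the tray.

```bash
python3 -c "
from workcell import bot,sensors
print(bot.job_done()); print(sensors.get_obs()['clock'])"
```

```text
the job is handed in; nothing more can be done
None
the job is handed in; nothing more can be done
```

The box is open and the bin is tipped out on its stop. All three nuts lie in the tray, and I handed the job in at about 17 s of the 64 s allowed.

**What I did**
- **Lid:** I hooked the paddle lip and pulled it up, then raised the lid to about 0.7 rad with the paddle still pulled. From there I pushed the rim back until the lid met its stop, where the force read about 24 N.
- **Bin:** I drew the lip forward from inside. The bin came to rest at about 1.1 rad instead of falling on its own as expected. I then nudged its back wall from behind, and it fell slowly to its stop.

**Last checks, with the arm clear and the wrist force near zero**
- **Lid and bin:** the lid stands at about 1.55 rad and the bin at about 2.1 rad, both matched against the camera images.
- **Tin:** no change from the first pictures.
- **Masking tape:** about 5% of the pixels around it changed. I take this to be moved shadows, as the ring is in the same place and nothing touched it.
- **Calibration:** the wrist and fixed cameras disagreed by about 4 mm on where the box was. I used a compromise position, and every contact worked.

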